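# Match a rubber machine foot by feel

### The arm

A 6-joint arm with a two-finger parallel gripper is mounted at the origin on a cart in front of the work surface, level with it; the furniture and walls round the work are solid. World frame = base frame: x ahead of the robot, y to its left, z up, the work surface at z = 0. Lengths are in mm, angles in rad, forces in N, time in s.
With the tool pointing down it reaches from about 350 to 875 mm from the base axis. Payload 4.2 kg.
Tool frame: the origin (TCP) lies between the finger pads; the fingertips stand 25 mm ahead of it and the grasp point (between the pads) lies 6 mm ahead of it; z points along the fingers, y is the line along which they close (so a half turn about z gives the same grasp; the last joint's range is limited). The gripper opens to 85 mm and grips with 20 to 120 N. Pads are 22 mm wide; open, the fingers measure 114 mm over their backs; the gripper's body (76 mm by 85 mm) begins 54 mm behind the grasp point. The pads swing forward as they close: fully open they stand 13 mm farther back than shut.
Start: joints at [1.527, 0.385, 0.008, 0, -1.194, -0.259], TCP at [186.339, 596.554, 256.312] pointing down, gripper open.
Joint ranges: [-3.14, 3.14], [-1.21, 2.06], [-1.07, 1.41], [-3.16, 2.05], [-2.99, -0.16], [-3.1, 3.1]. Speed limits (rad/s): [2.79, 2.79, 3.14, 3.14, 3.14, 3.14].

### API

Orientations are given as a unit quaternion [x, y, z, w].
In Python, from bench import arm gives the robot as it stands.
- The arm moves only by the shell command python3 -m pendant 'ROWS'. ROWS is JSON, a list of rows, each a list of 7 numbers: the shift along the tool's x, y, z in m, then the turn, a rotation vector about the tool's x, y, z in degrees, then the finger opening in m, from 0 to 0.0854. In form: [[x, y, z, wx, wy, wz, fingers], ...]. A call has 1 to 12 rows; each row shifts and turns the commanded pose from where the row before left it, along the tool's axes as they then stand; what a row does not reach is not made up. A row lasts 1/10 s, in which the tool goes at most 50 mm and 8.59 degrees, less where a joint would pass 70% of its speed; a pose out of reach is approached as far as the arm can. A call is refused whole if a number of a shift passes 0.05 or a number of a turn 8.59, either way. A call with a gripper value outside its range is refused whole. The fingers move at their own pace and stop on an object; the grip force is fixed at half the most. Time passes only in rows, so rows that do not move let the fingers close. It gives the time, the measured TCP pose, the force, the opening and the grip force at its end, in the units of the state.
- arm.read_state(): the state, without advancing time (a new reading comes with each control period).
- arm.get_image(name): name is "scene" or "side" or "wrist"; returns a dict with "image" (420x560x3 uint8, red, green, blue), "fx", "fy", "cx", "cy" (pixels), "xyz" and "rotation" of the camera in the world. Camera axes: x right, y down, z forward; pixel columns grow to the right and rows downward; lengths in mm; the calibration is good to about 2 mm. A picture is of the moment at which its call begins. There is no depth.
- arm.job_done(): hands the job in; it is judged then, once.
The state is a dict: "clock": time; "joints": joint angles; "joint_vel": joint speeds; "joint_efforts": joint torques, N m; "position": TCP position; "ee_rot": TCP orientation; "contact_force": force on the tool from outside, world axes, zero at the start; "wrist_torque": the same for the moment, N m; "gripper_width": finger opening in mm; "grasp_force": force on a finger pad.
Only numpy, scipy, OpenCV 4.12 (cv2) and the standard library are available. Lean on these libraries where they do the work, as an engineer would, in place of code of your own. Each camera call takes 0.05 s, during which the arm holds its last target. There are 200 camera calls.

### The job

The upturned grinder base lacks one rubber foot. Working from left to right, press the rubber of each of the three spare feet in the tray down by about 5 mm, never as far as 7 mm, to feel which is the soft, the medium and the hard one, then fit the medium one, which matches the feet already on the base, gently over the bare stud, rubber up and fully home; leave the other two standing in the tray and disturb nothing else.

Things in the scene. Friction and masses are not known exactly. Their poses are not given: they have to be found in the camera images.
- foot_a: one of three spare machine feet that look alike: steel cup 40 mm wide, 24 mm high, with a black rubber pad (31 mm wide) standing 12 mm out of its top, 36 mm high in all, about 0.12 kg. Origin: centre of the underside, z up. In the underside a blind bore, 11 mm wide, 16 mm deep, with a chamfered mouth. Grasp the cup across its 40 mm. Which foot stands where changes
- foot_b: one of three spare machine feet that look alike: steel cup 40 mm wide, 24 mm high, with a black rubber pad (31 mm wide) standing 12 mm out of its top, 36 mm high in all, about 0.12 kg. Origin: centre of the underside, z up. In the underside a blind bore, 11 mm wide, 16 mm deep, with a chamfered mouth. Grasp the cup across its 40 mm. Which foot stands where changes
- foot_c: one of three spare machine feet that look alike: steel cup 40 mm wide, 24 mm high, with a black rubber pad (31 mm wide) standing 12 mm out of its top, 36 mm high in all, about 0.12 kg. Origin: centre of the underside, z up. In the underside a blind bore, 11 mm wide, 16 mm deep, with a chamfered mouth. Grasp the cup across its 40 mm. Which foot stands where changes
- foot_a_pad (a joint): how far the rubber of foot_a is pressed into its cup, m: 0 = free; 0.005 is the test depth; past 0.007 it is crushed; bottoms at 0.010; springs back. About 1 N starts it, then force grows in proportion to depth. At 5 mm the soft foot pushes back with about 5 to 6 N, the medium one 10 to 11 N, the hard one 16 to 17 N
- foot_b_pad (a joint): how far the rubber of foot_b is pressed into its cup, m: 0 = free; 0.005 is the test depth; past 0.007 it is crushed; bottoms at 0.010; springs back. About 1 N starts it, then force grows in proportion to depth. At 5 mm the soft foot pushes back with about 5 to 6 N, the medium one 10 to 11 N, the hard one 16 to 17 N
- foot_c_pad (a joint): how far the rubber of foot_c is pressed into its cup, m: 0 = free; 0.005 is the test depth; past 0.007 it is crushed; bottoms at 0.010; springs back. About 1 N starts it, then force grows in proportion to depth. At 5 mm the soft foot pushes back with about 5 to 6 N, the medium one 10 to 11 N, the hard one 16 to 17 N
- parts_tray: plywood parts tray, fixed, 128 mm (its x) by 196 mm (its y); floor 6 mm thick, rim 8 mm wide, 14 to 16 mm high. Origin: centre of its underside, z up; +y is its left end seen from the robot. The spare feet stand in it in a row along its y axis, 60 mm apart; fingers fit beside them along its x axis (36 mm free to the rim on either side)
- tray_left (a point): tray floor under the left spare foot (+60 mm along the tray's y)
- tray_middle (a point): tray floor under the middle spare foot
- tray_right (a point): tray floor under the right spare foot (-60 mm along the tray's y)
- grinder_base: grey cast sole plate of a bench grinder, upside down, fixed, 164 mm (its x) by 124 mm (its y), rim 25 mm high. Origin: centre of the face on the bench. Four bosses, tops 28 mm up, at (+-56, +-37) mm; three carry a foot like the spares, of the medium rubber, which can be pressed too; the boss at (-56, +37) mm has a bare stud
- stud_foot (a point): foot of the bare stud, on the flat top of its boss, 28 mm above the bench: a steel stud 9 mm in diameter, 14 mm high, with a tapered tip (5 mm wide at the end), standing straight up along the point's z; neighbouring fitted feet are 74 and 112 mm away (the 112 mm along the base's x axis)
- block_plane: steel block plane, 49x161x55 mm, loose bystander; origin: centre of its underside
- wax_tin: flat round wax tin, 67 mm wide, 24 mm high, loose bystander; origin: centre of its underside
- spanner: steel open-ended spanner about 160 mm long, loose bystander; origin under its middle

How it is judged:
By the outcome, as a careful person would: the job done as asked, in the order asked, and still so for the second after the job is handed in, with the robot touching nothing.
It also fails if it takes over 54 s, if anything falls off the work surface, if the arm or the gripper's body presses on something with over 40 N, if the wrist force passes 120 N, or if a joint passes its speed limit or range.

## Working session

There is one attempt and no reset: what is moved stays moved. The work goes in short steps, Python scripts to look and compute and a shell command to move; the robot and the scene stay as the last step left them, time stands still between calls to the robot, and variables do not carry over. Pictures are saved under pics/ and viewed, at most 10 in all, crops included, and the job is handed in when it is done.

```bash
mkdir -p pics; ls; cat > h.py <<'E'
from bench import arm
import numpy as np, cv2, json
from scipy.spatial.transform import Rotation as R
def cam(n,save=None):
    c=arm.get_image(n)
    if save: cv2.imwrite('pics/'+save,c['image'][:,:,::-1])
    return c
def rot(c):
    r=np.array(c['rotation'],float)
    return r if r.shape==(3,3) else R.from_quat(r).as_matrix()
def ray(c,u,v):
    return np.array(c['xyz'],float), rot(c)@np.array([(u-c['cx'])/c['fx'],(v-c['cy'])/c['fy'],1])
def onz(c,u,v,z):
    o,d=ray(c,u,v); return o+d*(z-o[2])/d[2]
def proj(c,p):
    q=rot(c).T@(np.array(p,float)-np.array(c['xyz'],float)); return c['fx']*q[0]/q[2]+c['cx'],c['fy']*q[1]/q[2]+c['cy']
E
python3 - <<'E'
from h import *
import pickle
for n in('scene','side','wrist'):
    c=cam(n,n+'0.png'); pickle.dump(c,open(n+'0.pkl','wb')); print(n,c['fx'],c['cx'],c['cy'],np.round(c['xyz']),np.round(rot(c),3).tolist())
print(arm.read_state())
E
```

```text
pics
scene 440.4917801827514 269.0993268502011 212.41705845053133 [ 155. -369.  496.] [[0.83, -0.289, 0.478], [-0.558, -0.423, 0.714], [-0.004, -0.859, -0.512]]
side 391.90433719234557 272.3740941481458 212.13116314897263 [ 432. -482.  501.] [[0.988, -0.065, 0.141], [-0.155, -0.524, 0.837], [0.019, -0.849, -0.528]]
wrist 299.1439358792375 281.9460633438933 209.50878350305584 [255. 575. 373.] [[-0.298, -0.917, -0.266], [-0.955, 0.287, 0.081], [0.003, 0.278, -0.96]]
{'clock': 0.15, 'joints': array([ 1.52661376e+00,  3.85347675e-01,  6.98087029e-03, -3.45728229e-04,
       -1.19402753e+00, -2.58553157e-01]), 'joint_vel': array([ 0.00124467, -0.00181649,  0.00530484,  0.00228267, -0.00029722,
       -0.00031212]), 'joint_efforts': array([-1.26343897e-03, -3.92678046e+01,  1.88582987e+01,  4.18862075e+00,
       -3.40713406e-03, -2.01491346e-06]), 'position': array([186.22719913, 596.20143775, 255.50935964]), 'ee_rot': array([ 9.88555803e-01, -1.50853442e-01, -7.42882920e-05,  8.11611111e-04]), 'contact_force': array([-0.150192  ,  0.40094432, -0.28444069]), 'wrist_torque': array([ 0.02855739, -0.01371105,  0.00473985]), 'grasp_force': 0.0, 'gripper_width': 85.36422868931528}
```

View pics/scene0.png

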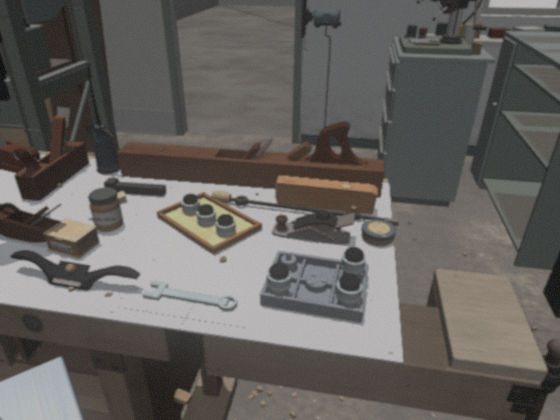

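View pics/side0.png

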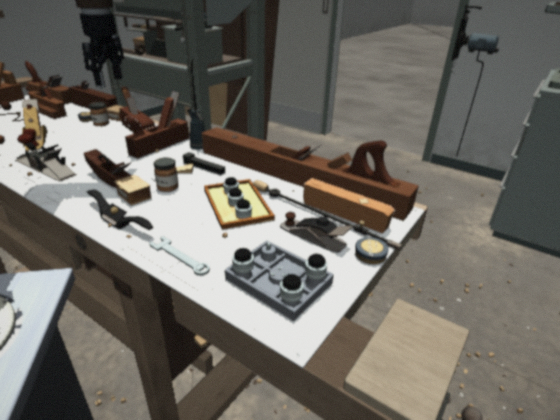

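The scene view shows the tray with three feet near (191,200), (206,212) and (227,222), the base with its stud near (290,257), and the plane, tin and spanner. In the side view the feet are near (232,183), (236,197) and (244,206), and the stud is near (268,247). I'll enlarge both.

```bash
python3 - <<'E'
from h import *
import pickle
s=pickle.load(open('scene0.pkl','rb'));d=pickle.load(open('side0.pkl','rb'))
def crop(c,x,y,w,h,W,H): return cv2.resize(c['image'][y:y+h,x:x+w,::-1],(W,H),interpolation=cv2.INTER_CUBIC)
top=np.hstack([crop(s,150,185,120,90,400,300),crop(s,255,235,120,90,400,300)])
bot=np.hstack([crop(d,190,160,120,90,400,300),crop(d,220,230,120,90,400,300)])
cv2.imwrite('pics/crops.png',np.vstack([top,bot]))
for n,c,l in(('scene',s,[(191,201),(206,213),(227,223),(290,254),(281,271),(348,288),(354,256)]),('side',d,[(232,183),(236,197),(244,206),(268,247),(242,256),(291,284),(317,261)])):
    for p in l: print(n,p,np.round(onz(c,*p,42)))
E
```

```text
scene (191, 201) [469. 395.  42.]
scene (206, 213) [472. 333.  42.]
scene (227, 223) [489. 276.  42.]
scene (290, 254) [529. 126.  42.]
scene (281, 271) [489.  96.  42.]
scene (348, 288) [551.   3.  42.]
scene (354, 256) [617.  59.  42.]
side (232, 183) [476. 395.  42.]
side (236, 197) [480. 323.  42.]
side (244, 206) [495. 280.  42.]
side (268, 247) [527. 120.  42.]
side (242, 256) [474.  99.  42.]
side (291, 284) [551.  11.  42.]
side (317, 261) [611.  66.  42.]
```

View pics/crops.png

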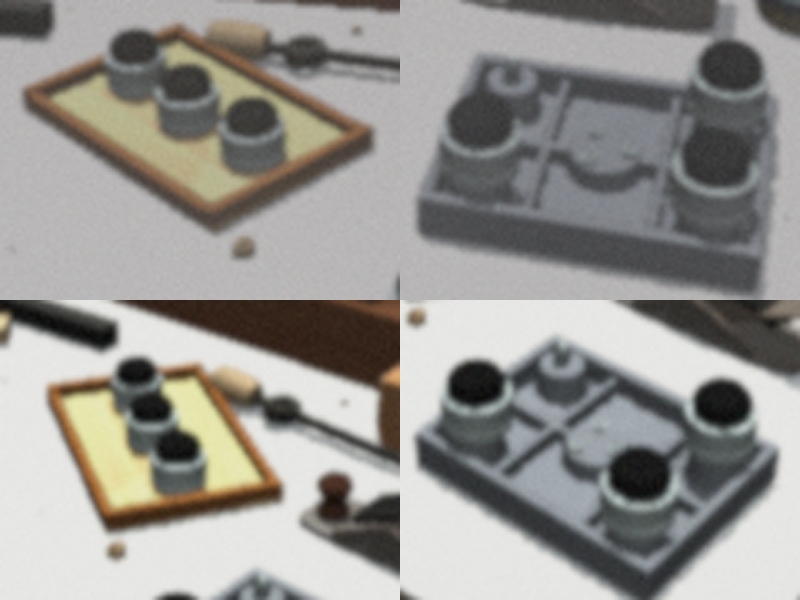

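The crops show the rubber tops clearly in both views, and the tray's far (left) end at the upper left. Next I'll plan a move that puts the wrist camera over the tray.

```bash
cat >> h.py <<'E'
def plan(tgt,yaw,n,f):
    """even rows to tgt (mm) with tool pointing down, tool-x yaw in deg"""
    s=arm.read_state(); p=np.array(s['position']); Rm=R.from_quat(s['ee_rot'])
    x=np.radians(yaw); T=R.from_matrix(np.array([[np.cos(x),np.sin(x),0],[np.sin(x),-np.cos(x),0],[0,0,-1]]))
    w=(Rm.inv()*T).as_rotvec()/n; d=(np.array(tgt,float)-p)/n/1000
    for i in range(n):
        a=Rm.as_matrix().T@d; print(json.dumps([round(float(v),4) for v in a]+[round(float(v),2) for v in np.degrees(w)]+[f])+',',end='')
        Rm=Rm*R.from_rotvec(w)
    print()
def st():
    s=arm.read_state(); m=R.from_quat(s['ee_rot']).as_matrix(); print(round(s['clock'],2),np.round(s['position'],1),'yaw',round(float(np.degrees(np.arctan2(m[1,0],m[0,0]))),1),'z',np.round(m[:,2],3),'F',np.round(s['contact_force'],1),'w',round(s['gripper_width'],1),'g',round(s['grasp_force'],1),'q6',round(s['joints'][5],2))
E
python3 -c "
from h import *
plan([470,345,240],-80.3,12,0)"
```

```text
[0.0288, 0.0129, 0.0013, 0.01, -0.0, 5.25, 0],[0.0299, 0.0102, 0.0013, 0.01, -0.0, 5.25, 0],[0.0307, 0.0075, 0.0013, 0.01, -0.0, 5.25, 0],[0.0312, 0.0046, 0.0013, 0.01, -0.0, 5.25, 0],[0.0315, 0.0018, 0.0013, 0.01, -0.0, 5.25, 0],[0.0316, -0.0011, 0.0013, 0.01, -0.0, 5.25, 0],[0.0313, -0.004, 0.0013, 0.01, -0.0, 5.25, 0],[0.0308, -0.0069, 0.0013, 0.01, -0.0, 5.25, 0],[0.0301, -0.0097, 0.0013, 0.01, -0.0, 5.25, 0],[0.0291, -0.0124, 0.0013, 0.01, -0.0, 5.25, 0],[0.0278, -0.015, 0.0013, 0.01, -0.0, 5.25, 0],[0.0263, -0.0174, 0.0013, 0.01, -0.0, 5.25, 0],
```

```bash
python3 -m pendant '[[0.029,0.013,0.001,0,0,5.25,0],[0.03,0.010,0.001,0,0,5.25,0],[0.031,0.0075,0.001,0,0,5.25,0],[0.031,0.0045,0.001,0,0,5.25,0],[0.0315,0.002,0.001,0,0,5.25,0],[0.0315,-0.001,0.001,0,0,5.25,0],[0.031,-0.004,0.001,0,0,5.25,0],[0.031,-0.007,0.001,0,0,5.25,0],[0.030,-0.0095,0.001,0,0,5.25,0],[0.029,-0.0125,0.001,0,0,5.25,0],[0.028,-0.015,0.001,0,0,5.25,0],[0.026,-0.0175,0.001,0,0,5.25,0]]'
python3 -m pendant '[[0,0,0,0,0,0,0],[0,0,0,0,0,0,0]]'
python3 - <<'E'
from h import *
import pickle
c=cam('wrist','w1.png'); pickle.dump(c,open('w1.pkl','wb')); st()
E
```

```text
clock: 1.35
position: [470.9, 344.5, 244.0]
ee_rot: [0.763, -0.647, -0.0, 0.0]
contact_force: [0.1, -0.1, 0.2]
gripper_width: -0.1
grasp_force: 0.0
clock: 1.55
position: [470.4, 345.0, 243.9]
ee_rot: [0.764, -0.645, -0.0, 0.0]
contact_force: [0.6, -0.9, -0.0]
gripper_width: 0.0
grasp_force: 0.0
1.6 [470.  345.5 244. ] yaw -80.3 z [-0.001 -0.    -1.   ] F [ 0.1  0.1 -0.6] w 0.1 g 0.0 q6 -0.74
```

View pics/w1.png

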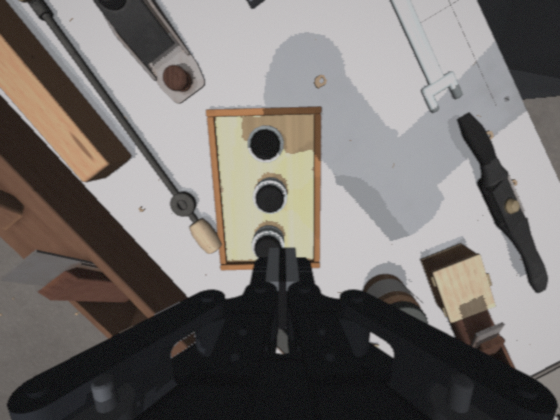

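The wrist view shows the tray square in the image: the right foot at (265,143), the middle one at (270,197), and the left one at (268,242), partly behind the fingers. I'll measure the pads, the tray rim and the stereo check now.

```bash
python3 - <<'E'
from h import *
import pickle
c=pickle.load(open('w1.pkl','rb')); im=c['image']
g=im.max(2)
m=((g<70)*255).astype('uint8'); m[:,:225]=0;m[:,315:]=0;m[:115]=0;m[225:]=0
for ct in cv2.findContours(m,cv2.RETR_EXTERNAL,cv2.CHAIN_APPROX_NONE)[0]:
    if cv2.contourArea(ct)>100:
        (u,v),r=cv2.minEnclosingCircle(ct); M=cv2.moments(ct);u=M['m10']/M['m00'];v=M['m01']/M['m00']
        p=onz(c,u,v,42);print('pad',round(u,1),round(v,1),round(r,1),np.round(p,1),'dia',np.round(np.linalg.norm(onz(c,u+r,v,42)-onz(c,u-r,v,42)),1))
# tray: yellow floor
h=cv2.cvtColor(im,cv2.COLOR_RGB2HSV)
y=cv2.inRange(h,(18,35,90),(38,255,255)); y[:, :200]=0;y[:,330:]=0;y[:100]=0;y[300:]=0
y=cv2.morphologyEx(y,cv2.MORPH_CLOSE,np.ones((3,3)))
ct=max(cv2.findContours(y,cv2.RETR_EXTERNAL,cv2.CHAIN_APPROX_NONE)[0],key=cv2.contourArea)
P=np.array([onz(c,u,v,6)[:2] for u,v in ct[:,0]],dtype='float32')
r=cv2.minAreaRect(P);print(r); print(cv2.boxPoints(r).round(1).tolist())
for n in('scene','side'):
    k=pickle.load(open(n+'0.pkl','rb'))
    h2=k['image'].max(2)
    for a in((150,185,100,70),(190,160,70,60)):
        pass
    x,yy,w,hh=(170,190,75,50) if n=='scene' else (215,173,45,45)
    m=((h2[yy:yy+hh,x:x+w]<(75 if n=='scene' else 60))*255).astype('uint8')
    for ct in cv2.findContours(m,cv2.RETR_EXTERNAL,cv2.CHAIN_APPROX_NONE)[0]:
        if cv2.contourArea(ct)>25:
            M=cv2.moments(ct);u=M['m10']/M['m00']+x;v=M['m01']/M['m00']+yy
            print(n,round(u,1),round(v,1),cv2.contourArea(ct),np.round(onz(k,u,v,39),1))
E
```

```text
pad 269.4 197.9 13.8 [483.7 354.8  42. ] dia 30.3
pad 264.8 143.8 15.0 [497.5 298.1  42. ] dia 31.3
((487.6611633300781, 357.88372802734375), (114.12188720703125, 181.0533447265625), 11.148523330688477)
[[414.20001220703125, 435.70001220703125], [449.20001220703125, 258.0], [561.0999755859375, 280.1000061035156], [526.0999755859375, 457.70001220703125]]
scene 224.9 219.8 94.5 [493.1 293.2  39. ]
scene 204.7 209.6 94.5 [478.4 351.6  39. ]
scene 239.6 200.9 47.0 [555.8 342.5  39. ]
scene 190.1 199.0 83.0 [472.8 409.3  39. ]
side 242.4 203.6 69.0 [492.9 295.8  39. ]
side 234.5 191.7 60.5 [478.9 354.2  39. ]
side 230.4 181.2 44.5 [472.8 410.6  39. ]
```

Wrist and stereo agree: middle pad (482,354), right (496,297), left about (469,411), with the row axis near -77°. Now over the left foot, stopping above it.

```bash
python3 -c "
from h import *
plan([469,411,85],-77,5,0)"
```

```text
[-0.0129, -0.002, 0.0318, 0.01, -0.0, -0.67, 0],[-0.0129, -0.0022, 0.0318, 0.01, -0.0, -0.67, 0],[-0.0129, -0.0023, 0.0318, 0.01, -0.0, -0.67, 0],[-0.0129, -0.0025, 0.0318, 0.01, -0.0, -0.67, 0],[-0.0128, -0.0026, 0.0318, 0.01, -0.0, -0.67, 0],
```

```bash
python3 -m pendant '[[-0.017,-0.002,0.022,0,0,-0.7,0],[-0.017,-0.002,0.03,0,0,-0.7,0],[-0.017,-0.003,0.037,0,0,-0.7,0],[-0.013,-0.004,0.035,0,0,-0.7,0],[0,0,0.034,0,0,-0.6,0],[0,0,0,0,0,0,0],[0,0,0,0,0,0,0]]'; python3 - <<'E'
from h import *
import pickle
st()
for n in('scene','side','wrist'):
    c=cam(n,n+'1.png');pickle.dump(c,open(n+'1.pkl','wb'))
s=arm.read_state()
s1=cv2.imread('pics/scene1.png')[170:245,150:250];d=cv2.imread('pics/side1.png')[155:230,190:290];w=cv2.imread('pics/wrist1.png')
z=lambda a:cv2.resize(a,(400,300),interpolation=cv2.INTER_CUBIC)
cv2.imwrite('pics/m1.png',np.vstack([np.hstack([z(s1),z(d)]),np.hstack([z(w),z(w)*0])]))
E
```

```text
clock: 2.3
position: [468.8, 411.2, 86.6]
ee_rot: [0.783, -0.621, 0.0, 0.0]
contact_force: [-0.2, 1.4, 1.2]
gripper_width: 0.1
grasp_force: 0.0
2.3 [468.8 411.2  86.6] yaw -76.8 z [ 0.    -0.001 -1.   ] F [-0.2  1.4  1.2] w 0.1 g 0.0 q6 -0.75
```

View pics/m1.png

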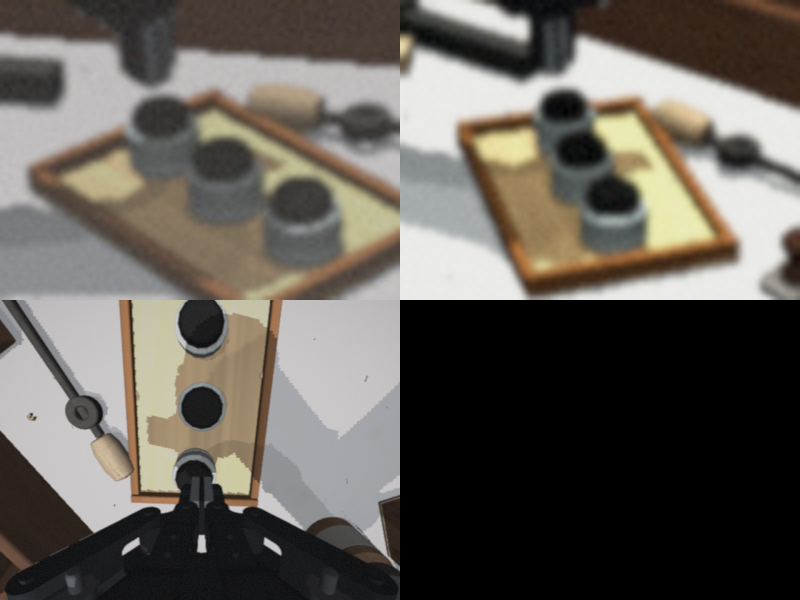

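The combined view shows the closed fingers poised above the left foot; in the wrist view its pad is near (272,245) at full scale. I'll remeasure the pads from this closer view.

```bash
python3 - <<'E'
from h import *
import pickle
c=pickle.load(open('wrist1.pkl','rb')); im=c['image'];g=im.max(2)
print(im.shape)
m=((g<62)*255).astype('uint8'); m[:,:235]=0;m[:,330:]=0;m[248:]=0
for ct in cv2.findContours(m,cv2.RETR_EXTERNAL,cv2.CHAIN_APPROX_NONE)[0]:
    if cv2.contourArea(ct)>150:
        x,y,w,h=cv2.boundingRect(ct); e=cv2.fitEllipse(ct); u,v=e[0]
        print((x,y,w,h),np.round(e[0],1),np.round(e[1],1),np.round(onz(c,u,v,42),1),'dia',np.round(np.linalg.norm(onz(c,x+w,v,42)-onz(c,x,v,42)),1))
print(proj(c,[468.8,411.2,61.6]))
E
```

```text
(420, 560, 3)
(247, 225, 51, 23) [271.6 237.5] [23.7 52.9] [478.4 406.7  42. ] dia 30.0
(254, 122, 57, 58) [282.3 150.4] [55.8 57. ] [483.8 356.2  42. ] dia 30.8
(250, 0, 64, 67) [281.4  31.5] [62.5 68.8] [497.2 300.8  42. ] dia 31.2
(np.float64(286.1001914983065), np.float64(262.76824574990525))
```

The left foot stands about 8 mm further in x than the row line would put it. All three cameras agree, at about (478,411). I'll shift over it and go down to just above the rubber.

```bash
python3 -m pendant '[[0.002,-0.009,0,0,0,1,0],[0,0,0.008,0,0,1,0],[0,0,0.008,0,0,0.5,0],[0,0,0,0,0,0,0],[0,0,0,0,0,0,0]]'; python3 -c "
from h import *
st()"
```

```text
clock: 2.95
position: [478.2, 410.2, 69.7]
ee_rot: [0.769, -0.639, 0.0, 0.001]
contact_force: [0.2, -0.9, 0.3]
gripper_width: -0.2
grasp_force: 0.0
2.95 [478.2 410.2  69.7] yaw -79.5 z [-0.001 -0.001 -1.   ] F [ 0.2 -0.9  0.3] w -0.2 g 0.0 q6 -0.78
```

```bash
for i in 1 2 3; do python3 -m pendant '[[0,0,0.001,0,0,0,0],[0,0,0,0,0,0,0]]' | grep -E 'posi|contact'; done; python3 -m pendant '[[0,0,0.001,0,0,0,0],[0,0,0,0,0,0,0]]' | grep -E 'posi|contact'
```

```text
position: [478.4, 410.7, 69.3]
contact_force: [-0.2, -0.2, 0.5]
position: [478.3, 410.6, 68.3]
contact_force: [-0.7, -0.1, -0.3]
position: [478.3, 410.6, 67.2]
contact_force: [-0.0, 0.1, -0.4]
position: [478.4, 410.6, 66.5]
contact_force: [-0.7, -0.6, 1.4]
```

```bash
for i in 1 2 3; do python3 -m pendant '[[0,0,0.001,0,0,0,0],[0,0,0,0,0,0,0]]' | grep -E 'posi|contact'; done
```

```text
position: [478.4, 410.7, 65.6]
contact_force: [-0.7, -0.2, 3.7]
position: [478.4, 410.6, 64.7]
contact_force: [-1.4, -1.8, 4.9]
position: [478.4, 410.7, 64.0]
contact_force: [-2.0, -1.1, 6.8]
```

```bash
python3 -m pendant '[[0,0,0.001,0,0,0,0],[0,0,0,0,0,0,0]]' | grep -E 'posi|contact'; python3 -m pendant '[[0,0,0.0012,0,0,0,0],[0,0,0,0,0,0,0],[0,0,0,0,0,0,0]]' | grep -E 'posi|contact';python3 -m pendant '[[0,0,0,0,0,0,0]]' | grep -E 'posi|contact'
```

```text
position: [478.5, 410.6, 63.3]
contact_force: [-2.1, -1.8, 8.5]
position: [478.5, 410.7, 62.5]
contact_force: [-2.9, -1.1, 9.3]
position: [478.5, 410.7, 62.5]
contact_force: [-2.2, -1.4, 10.3]
```

```bash
python3 -m pendant '[[0,0,0.0008,0,0,0,0],[0,0,0,0,0,0,0],[0,0,0,0,0,0,0]]' | grep -E 'posi|contact';python3 -m pendant '[[0,0,0,0,0,0,0]]' | grep -E 'posi|contact'; python3 -m pendant '[[0,0,-0.004,0,0,0,0],[0,0,-0.006,0,0,0,0],[0,0,-0.015,0,0,0,0]]' | grep -E 'clock|posi|contact'; python3 -c "
from h import *
plan([483.5,355.5,85],-79.5,4,0)"
```

```text
position: [478.5, 410.7, 61.9]
contact_force: [-3.3, -3.0, 10.4]
position: [478.5, 410.6, 61.9]
contact_force: [-3.9, -2.3, 10.7]
clock: 5.65
position: [477.7, 409.9, 83.8]
contact_force: [0.0, -0.7, -1.1]
[0.0136, 0.0011, -0.0003, 0.04, -0.03, 0.0, 0],[0.0136, 0.0011, -0.0003, 0.04, -0.03, 0.0, 0],[0.0136, 0.0011, -0.0003, 0.04, -0.03, 0.0, 0],[0.0136, 0.001, -0.0003, 0.04, -0.03, 0.0, 0],
```

Left reads medium: 10.6 N at 5 mm. Now the middle foot.

```bash
python3 -m pendant '[[0.018,0.0012,0,0,0,0,0],[0.018,0.0012,0,0,0,0,0],[0.018,0.0012,0,0,0,0,0],[0,0,0.010,0,0,0,0],[0,0,0.006,0,0,0,0],[0,0,0,0,0,0,0],[0,0,0,0,0,0,0]]' | grep -E 'posi|contact'; python3 -m pendant '[[0,0,0,0,0,0,0]]' | grep -E 'clock|posi|contact'
```

```text
position: [484.7, 357.1, 68.7]
contact_force: [0.4, -0.5, 0.1]
clock: 6.45
position: [484.8, 357.4, 69.3]
contact_force: [-0.1, -0.6, -0.1]
```

```bash
python3 -m pendant '[[0.0015,0.001,0.002,0,0,0,0],[0,0,0.001,0,0,0,0],[0,0,0,0,0,0,0]]' | grep -E 'posi|contact'; for i in 1 2; do python3 -m pendant '[[0,0,0.001,0,0,0,0],[0,0,0,0,0,0,0],[0,0,0,0,0,0,0]]' | grep -E 'posi|contact'; done
```

```text
position: [484.0, 355.5, 66.6]
contact_force: [-1.0, 0.3, 2.0]
position: [484.0, 355.4, 65.8]
contact_force: [-1.9, -0.1, 4.9]
position: [484.0, 355.4, 65.1]
contact_force: [-3.1, -0.4, 6.8]
```

```bash
python3 -m pendant '[[0,0,0.001,0,0,0,0],[0,0,0.001,0,0,0,0],[0,0,0,0,0,0,0],[0,0,0,0,0,0,0]]' | grep -E 'posi|contact';python3 -m pendant '[[0,0,0.001,0,0,0,0],[0,0,0.0005,0,0,0,0],[0,0,0,0,0,0,0],[0,0,0,0,0,0,0]]' | grep -E 'posi|contact'
```

```text
position: [484.0, 355.5, 63.8]
contact_force: [-3.9, -0.8, 10.9]
position: [484.1, 355.5, 62.9]
contact_force: [-5.5, -0.9, 13.6]
```

```bash
python3 -m pendant '[[0,0,0.0012,0,0,0,0],[0,0,0,0,0,0,0],[0,0,0,0,0,0,0],[0,0,0,0,0,0,0]]' | grep -E 'posi|contact'
```

```text
position: [484.1, 355.5, 62.2]
contact_force: [-5.5, -2.0, 16.6]
```

Middle is hard: 16.6 N at about 4.8 mm. Nudge down slightly, lift, and go to the right foot at (497.5,299).

```bash
python3 -m pendant '[[0,0,0.0003,0,0,0,0],[0,0,0,0,0,0,0],[0,0,0,0,0,0,0]]' | grep -E 'posi|contact'; python3 -m pendant '[[0,0,-0.005,0,0,0,0],[0,0,-0.008,0,0,0,0],[0,0,-0.012,0,0,0,0],[0.016,-0.001,0,0,0,0,0],[0.021,-0.001,0,0,0,0,0],[0.021,-0.001,0,0,0,0,0],[0,0,0.008,0,0,0,0],[0,0,0.007,0,0,0,0],[0,0,0,0,0,0,0],[0,0,0,0,0,0,0]]' | grep -E 'clock|posi|contact'
```

```text
position: [484.1, 355.5, 62.0]
contact_force: [-5.9, -0.4, 16.3]
clock: 9.85
position: [497.4, 298.8, 68.7]
contact_force: [0.6, -0.2, 0.5]
```

```bash
python3 -m pendant '[[0,0,0.0015,0,0,0,0],[0,0,0,0,0,0,0],[0,0,0,0,0,0,0]]' | grep -E 'posi|contact'; python3 -m pendant '[[0,0,0.001,0,0,0,0],[0,0,0.001,0,0,0,0],[0,0,0,0,0,0,0],[0,0,0,0,0,0,0]]' | grep -E 'posi|contact';  python3 -m pendant '[[0,0,0.001,0,0,0,0],[0,0,0,0,0,0,0],[0,0,0,0,0,0,0]]' | grep -E 'posi|contact'
```

```text
position: [497.5, 299.1, 67.9]
contact_force: [-0.2, -0.1, 0.9]
position: [497.7, 299.0, 66.1]
contact_force: [-0.8, 0.9, 1.5]
position: [497.7, 299.0, 65.0]
contact_force: [-1.2, 0.7, 1.9]
```

```bash
python3 -m pendant '[[0,0,0.001,0,0,0,0],[0,0,0.001,0,0,0,0],[0,0,0,0,0,0,0],[0,0,0,0,0,0,0]]' | grep -E 'posi|contact';  python3 -m pendant '[[0,0,0.0013,0,0,0,0],[0,0,0,0,0,0,0],[0,0,0,0,0,0,0]]' | grep -E 'posi|contact'
```

```text
position: [497.7, 299.0, 63.0]
contact_force: [-1.7, 1.1, 4.7]
position: [497.7, 299.0, 61.9]
contact_force: [-1.5, 1.8, 6.1]
```

Right is soft: 6 N at 5 mm. So the left foot is the medium one. Next I'll look at the base from above and open the fingers on the way.

```bash
python3 -m pendant '[[0,0,-0.005,0,0,0,0],[0,0,-0.020,0,0,0,0],[0,0,-0.035,0,0,0,0],[0.025,0,-0.035,0,0,0,0.06],[0.035,0,-0.025,0,0,0,0.06],[0.035,0.001,0,0,0,0,0.06],[0.035,0.001,0,0,0,0,0.06],[0,0,0,0,0,0,0.06],[0,0,0,0,0,0,0.06]]' | grep -E 'clock|posi'; python3 - <<'E'
from h import *
import pickle
c=cam('wrist','w2.png');pickle.dump(c,open('w2.pkl','wb'));st()
E
```

```text
clock: 12.45
position: [519.1, 169.2, 181.0]
12.5 [519.2 170.1 181.1] yaw -79.5 z [-0.001 -0.001 -1.   ] F [-0.3  0.8 -0.2] w 60.1 g 0.0 q6 -0.43
```

View pics/w2.png

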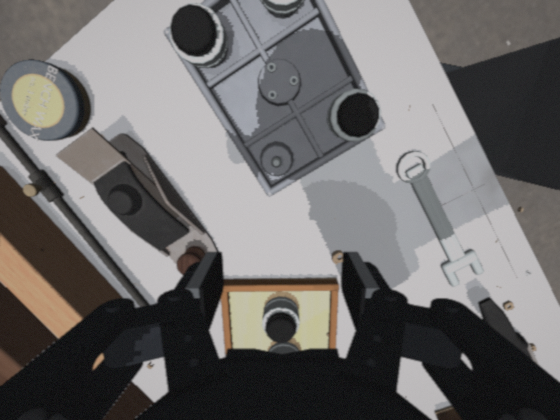

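The wrist view shows the stud on its boss near (275,157), with neighbouring pads at (197,31) (112 mm away) and (355,114) (74 mm away). I'll fix these by ellipses and check against the base geometry.

```bash
python3 - <<'E'
from h import *
import pickle
c=pickle.load(open('w2.pkl','rb')); im=c['image'];g=im.max(2)
P={}
for k,(x0,y0,x1,y1) in {'N112':(168,0,225,58),'N74':(325,85,385,145)}.items():
    m=np.zeros(g.shape,'uint8'); m[y0:y1,x0:x1]=(g[y0:y1,x0:x1]<50)*255
    m=cv2.morphologyEx(m,cv2.MORPH_OPEN,np.ones((5,5)))
    ct=max(cv2.findContours(m,cv2.RETR_EXTERNAL,cv2.CHAIN_APPROX_NONE)[0],key=cv2.contourArea)
    e=cv2.fitEllipse(ct);P[k]=onz(c,*e[0],64);print(k,np.round(e[0],1),np.round(e[1],1),np.round(P[k],1))
for uv in[(274,156),(276,160)]: print(uv,'z42',np.round(onz(c,*uv,42),1),'z28',np.round(onz(c,*uv,28),1))
b=(P['N112']-P['N74'])[:2]; print('diag',np.linalg.norm(b),'expect',np.hypot(74,112))
# third corner from the two feet
a=np.arctan2(b[1],b[0]); # vector N74->N112 = (112, 74) in base
th=a-np.arctan2(74,112); print('base yaw',np.degrees(th)); S=P['N112'][:2]-112*np.array([np.cos(th),np.sin(th)]); print('stud from feet',S, 'proj z42',proj(c,[*S,42]))
cv2.imwrite('pics/stud2.png',cv2.resize(im[125:200,230:330,::-1],(800,600),interpolation=cv2.INTER_CUBIC))
E
```

```text
N112 [193.6  30.3] [42.  50.2] [604.7  49.1  64. ]
N74 [357.4 114.7] [39.  42.5] [478.6  82.8  64. ]
(274, 156) z42 [534.7 126.6  42. ] z28 [534.8 128.1  28. ]
(276, 160) z42 [532.5 129.6  42. ] z28 [532.4 131.3  28. ]
diag 130.47842740946388 expect 134.23859355639868
base yaw -48.39132961950782
stud from feet [530.32031693 132.86849565] proj z42 (np.float64(277.8153180675501), np.float64(164.26833314075512))
```

View pics/stud2.png

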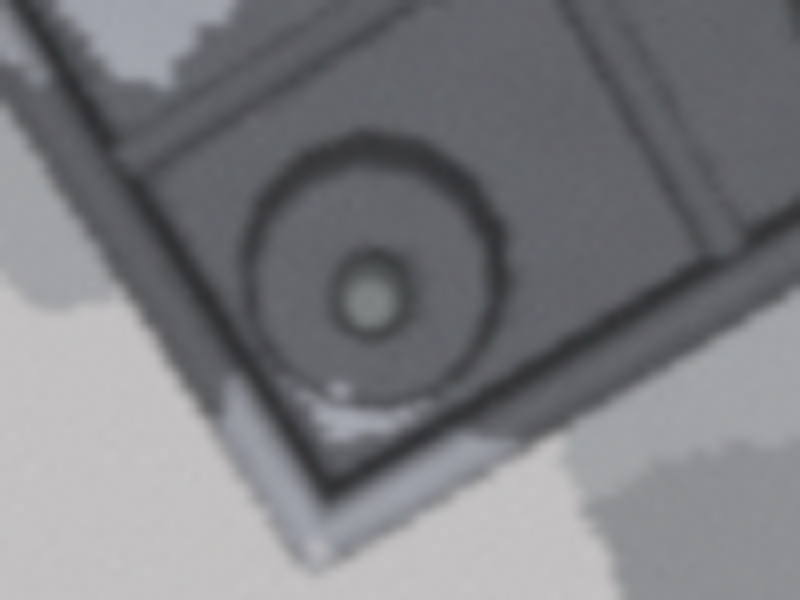

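The stud tip is at (275.9,162.0) in the full image. I'll cross-check it with the two fixed cameras while moving to the left foot.

```bash
python3 -m pendant '[[-0.034,-0.0005,0,0,0,0,0.06],[-0.035,-0.0005,0,0,0,0,0.06],[-0.035,-0.0005,0.01,0,0,0,0.06],[-0.035,-0.0005,0.02,0,0,0,0.06],[-0.035,-0.0005,0.025,0,0,0,0.06],[-0.035,-0.0005,0.025,0,0,0,0.06],[-0.035,-0.0005,0.02,0,0,0,0.06],[0,0,0,0,0,0,0.06],[0,0,0,0,0,0,0.06]]' | grep -E 'clock|posi'; python3 - <<'E'
from h import *
import pickle
w=pickle.load(open('w2.pkl','rb'));s=pickle.load(open('scene0.pkl','rb'));d=pickle.load(open('side0.pkl','rb'))
for n,c,uv in(('w',w,(275.9,162)),('scene',s,(290.2,256)),('side',d,(268.7,244))): print(n,np.round(onz(c,*uv,42),1))
print('boss',np.round(onz(w,276.4,158.6,28),1))
c=cam('wrist','w3.png'); pickle.dump(c,open('w3.pkl','wb'));st()
im=c['image'];m=((im.max(2)<62)*255).astype('uint8'); m[:,:235]=0;m[:,330:]=0;m[300:]=0
m=cv2.morphologyEx(m,cv2.MORPH_OPEN,np.ones((5,5)))
for ct in cv2.findContours(m,cv2.RETR_EXTERNAL,cv2.CHAIN_APPROX_NONE)[0]:
    if cv2.contourArea(ct)>150:
        x,y,ww,h=cv2.boundingRect(ct); e=cv2.fitEllipse(ct); print((x,y,ww,h),np.round(e[0],1),np.round(e[1],1),np.round(onz(c,*e[0],42),1))
E
```

```text
clock: 13.4
position: [477.0, 412.1, 80.1]
w [532.3 131.3  42. ]
scene [526.3 121.1  42. ]
side [529.5 129.5  42. ]
boss [532.3 130.   28. ]
13.45 [477.6 411.5  81.1] yaw -79.4 z [-0.001 -0.001 -1.   ] F [-0.  -0.7  1.3] w 59.9 g 0.0 q6 -0.78
(235, 232, 82, 53) [279.4 262.6] [54.3 81.2] [478.5 417.2  42. ]
(262, 125, 59, 60) [290.9 154.5] [58.7 59.7] [483.9 356.1  42. ]
(253, 0, 67, 67) [285.7  31. ] [66.6 69.8] [497.3 301.2  42. ]
```

View pics/w3.png

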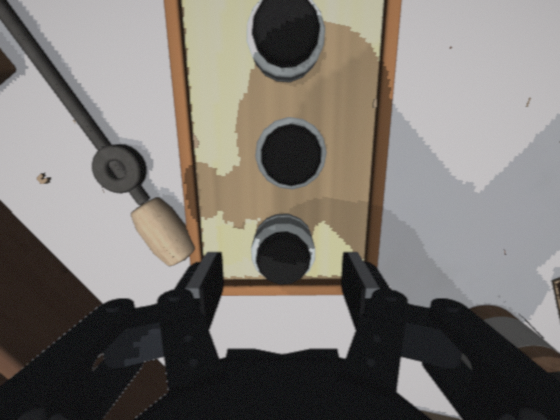

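The wrist view shows the left foot between the open fingers: pad centre about (284.5,258), fingers at u≈210 and u≈350, both clear of the cup.

```bash
python3 - <<'E'
from h import *
import pickle
c=pickle.load(open('w3.pkl','rb'));im=c['image']
m=((im.max(2)<62)*255).astype('uint8');m[:,:246]=0;m[:,322:]=0;m[:228]=0;m[292:]=0
ct=max(cv2.findContours(m,cv2.RETR_EXTERNAL,cv2.CHAIN_APPROX_NONE)[0],key=cv2.contourArea)
x,y,w,h=cv2.boundingRect(ct);e=cv2.fitEllipse(ct)
print((x,y,w,h),e); print(onz(c,*e[0],42))
E
```

```text
(246, 232, 76, 53) ((283.1390686035156, 262.5648498535156), (56.27267074584961, 72.01683044433594), 91.42366790771484)
[476.43852247 416.80962096  42.        ]
```

```bash
python3 -m pendant '[[-0.0027,0.0006,0.010,0,0,0,0.06],[0,0,0.016,0,0,0,0.06],[0,0,0.015,0,0,0,0.06],[0,0,0.006,0,0,0,0.06],[0,0,0,0,0,0,0.06],[0,0,0,0,0,0,0.06]]' | grep -E 'clock|posi|contact'; python3 -m pendant '[[0,0,0,0,0,0,0.045],[0,0,0,0,0,0,0.035],[0,0,0,0,0,0,0.03],[0,0,0,0,0,0,0.03],[0,0,0,0,0,0,0.03],[0,0,0,0,0,0,0.03]]'
```

```text
clock: 14.05
position: [477.5, 413.6, 34.8]
contact_force: [-0.2, 0.6, -0.5]
clock: 14.65
position: [477.6, 414.2, 35.8]
ee_rot: [0.769, -0.639, 0.0, -0.001]
contact_force: [-0.8, -0.9, 5.2]
gripper_width: 38.1
grasp_force: 60.8
```

```bash
python3 -m pendant '[[0,0,-0.003,0,0,0,0.03],[0,0,-0.010,0,0,0,0.03],[0,0,-0.025,0,0,0,0.03],[0,0,-0.035,0,0,0,0.03],[0,0,-0.027,0,0,0,0.03],[0,0,0,0,0,0,0.03],[0,0,0,0,0,0,0.03]]'; python3 - <<'E'
from h import *
import pickle
st(); c=cam('wrist','w4.png'); pickle.dump(c,open('w4.pkl','wb'))
s=cam('scene');d=cam('side');pickle.dump((s,d),open('sd4.pkl','wb'))
z=lambda a,x,y:cv2.resize(a['image'][y:y+75,x:x+100,::-1],(400,300),interpolation=cv2.INTER_CUBIC)
cv2.imwrite('pics/m4.png',np.vstack([np.hstack([z(s,140,130),z(d,180,110)]),np.hstack([cv2.resize(c['image'][200:350,180:380,::-1],(400,300)),cv2.resize(c['image'][:,:,::-1],(400,300))])]))
E
```

```text
clock: 15.35
position: [476.8, 413.5, 135.1]
ee_rot: [0.769, -0.639, -0.0, -0.0]
contact_force: [-0.7, -0.3, -2.6]
gripper_width: 38.5
grasp_force: 60.5
15.35 [476.8 413.5 135.1] yaw -79.5 z [ 0.     0.001 -1.   ] F [-0.7 -0.3 -2.6] w 38.5 g 60.5 q6 -0.79
```

View pics/m4.png

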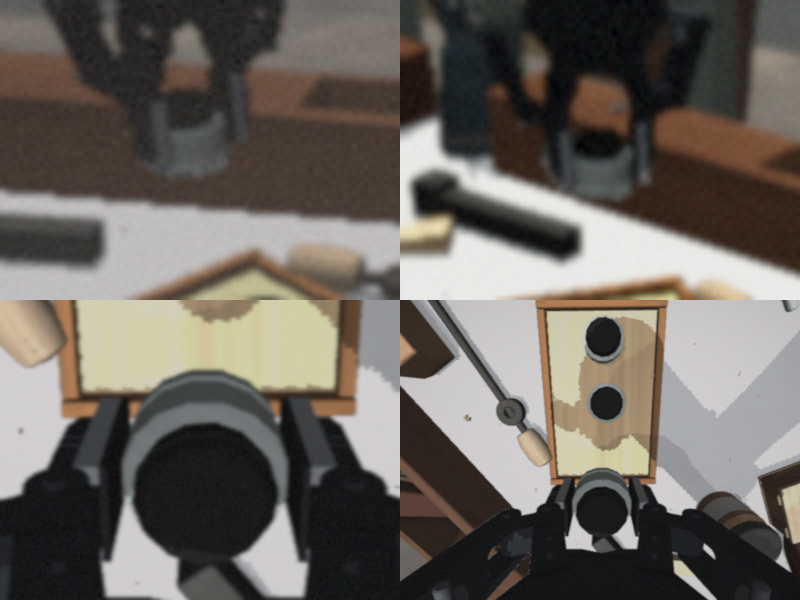

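The foot is held upright between the pads; its rubber centre is near (283.5,296) in the wrist image. The other two feet still stand. I'll compute how far the foot axis is off the TCP.

```bash
python3 - <<'E'
from h import *
import pickle
c=pickle.load(open('w4.pkl','rb'));im=c['image']
m=((im.max(2)<40)*255).astype('uint8');m[:,:244]=0;m[:,323:]=0;m[:255]=0;m[325:]=0
m=cv2.morphologyEx(m,cv2.MORPH_OPEN,np.ones((9,9)))
ct=max(cv2.findContours(m,cv2.RETR_EXTERNAL,cv2.CHAIN_APPROX_NONE)[0],key=cv2.contourArea)
print(cv2.boundingRect(ct))
tcp=np.array([476.8,413.5,135.1]);y=np.radians(-79.5);tx=np.array([np.cos(y),np.sin(y)]);ty=np.array([np.sin(y),-np.cos(y)])
for uv in[(283.5,296),(283,297.5)]:
    p=onz(c,*uv,141.3); d=(p-tcp)[:2]; print(p,'tool off',d@tx,d@ty)
    a=onz(c,uv[0]-37.2,uv[1],141.3);b=onz(c,uv[0]+37.2,uv[1],141.3);print('dia',np.linalg.norm(a-b))
print(c['xyz'], rot(c).round(4))
E
```

```text
(248, 263, 70, 62)
[477.46031306 412.16388143 141.3       ] tool off 1.4340776399974868 -0.40576778635144817
dia 31.454141691380077
[477.5352869  412.91270027 141.3       ] tool off 0.7114607336021699 -0.6159475774703265
dia 31.504464116061744
[490.90742325 342.9914448  252.50467991] [[-9.831e-01 -1.758e-01 -5.040e-02]
 [-1.829e-01  9.439e-01  2.750e-01]
 [-8.000e-04  2.796e-01 -9.601e-01]]
```

```bash
python3 -m pendant '[[0.02,0,0,0,0,0,0.03],[0.034,-0.0004,0,0,0,0,0.03],[0.036,-0.0005,0,0,0,0,0.03],[0.036,-0.0004,0,0,0,0,0.03],[0.036,-0.0004,0,0,0,0,0.03],[0.036,-0.0004,0,0,0,0,0.03],[0.036,-0.0004,0,0,0,0,0.03],[0.034,-0.0002,0,0,0,0,0.03],[0.0186,0,0,0,0,0,0.03],[0,0,0,0,0,0,0.03],[0,0,0,0,0,0,0.03]]'; python3 - <<'E'
from h import *
import pickle
st(); c=cam('wrist','w5.png'); pickle.dump(c,open('w5.pkl','wb')); print(proj(c,[532.3,131.3,42]))
E
```

```text
clock: 16.6
position: [531.9, 131.5, 133.9]
ee_rot: [0.769, -0.64, -0.0, 0.001]
contact_force: [0.3, -0.5, -0.1]
gripper_width: 38.2
grasp_force: 60.5
16.6 [531.9 131.5 133.9] yaw -79.5 z [-0.001 -0.001 -1.   ] F [ 0.3 -0.5 -0.1] w 38.2 g 60.5 q6 -0.36
(np.float64(282.74160166344234), np.float64(223.60822011027125))
```

I have one picture left, so I'll check the stud numerically in this view.

```bash
python3 - <<'E'
from h import *
import pickle
c=pickle.load(open('w5.pkl','rb'));g=cv2.cvtColor(c['image'],cv2.COLOR_RGB2GRAY)
print('cols',list(range(268,302,2)))
for v in range(198,240,2): print(v,g[v,268:302:2])
E
```

```text
cols [268, 270, 272, 274, 276, 278, 280, 282, 284, 286, 288, 290, 292, 294, 296, 298, 300]
198 [125  87  70  69  69  72  70  72  69  71  70  69  67  72  92 104 104]
200 [116  67  69  71  70  73  74  76  71  72  71  69  67  65  69  94 107]
202 [ 70  68  70  74  80  86  93  98  95  90  85  76  68  65  64  72 101]
204 [ 66  68  78  95 109 116 119 118 117 116 113 102  78  70  64  61  88]
206 [ 69  77 101 119 122 120 120 119 118 119 112 112 100  85  70  62  71]
208 [ 77 101 117 122 120 118 119 119 117 112 110 105 104 102  83  59  63]
210 [ 95 113 116 116 118 108 107 108 112 106 105 104 104 103  97  71  64]
212 [103 105 105 103 106 104 101 102 102 103 103 105 104 102 103  85  64]
214 [103 103 104 103 104  99  81  72  77  91 100 105 105 105 103  98  67]
216 [114 104 104 102 101  75  66  69  69  67  92 104 106 105 106  98  73]
218 [164 133 116 105  97  68  81  89  87  78  79 103 104 105 103  97  75]
220 [183 185 149 105  94  77  92 104 100  90  84 101 104 104 103  99  80]
222 [180 184 178 169 135  84 108 126 125 101  85 100 102 106 101  91  89]
224 [167 184 185 184 154  95 121 130 132 110 118 126 125 124 104  83  96]
226 [126 180 185 185 182 141 111 128 124 104 152 180 179 175 129  81  88]
228 [ 72 152 184 186 186 181 157 127 133 167 179 182 180 167  87  61  60]
230 [ 56  97 150 178 185 184 183 182 182 182 180 182 163 103  60  56  58]
232 [ 56  61  94 119 162 179 179 181 181 178 168 148  97  59  57  58  63]
234 [ 80  54  73 105 135 125 115 119 122 106  81  66  61  57  65  78  88]
236 [112  67  72  77  76  77  74  74  76  77  77  76  73  75 106 141 131]
238 [ 80  78  83  99 111 114 116 117 117 116 114 110  94  80  81 110 119]
```

The stud tip appears at (283,223), against a prediction of (282.7,223.6), so the alignment holds. Descending.

```bash
python3 -m pendant '[[-0.0007,0,0.012,0,0,0,0.03],[0,0,0.022,0,0,0,0.03],[0,0,0.015,0,0,0,0.03],[0,0,0.007,0,0,0,0.03],[0,0,0,0,0,0,0.03],[0,0,0,0,0,0,0.03]]' | grep -E 'posi|cont'; for i in 1 2 3; do python3 -m pendant '[[0,0,0.002,0,0,0,0.03],[0,0,0,0,0,0,0.03]]' | grep -E 'posi|cont'; done
```

```text
position: [532.4, 133.6, 78.6]
contact_force: [0.1, -0.6, -0.8]
position: [532.3, 133.3, 77.0]
contact_force: [-0.2, 0.0, -1.6]
position: [532.1, 133.0, 74.6]
contact_force: [0.8, -0.1, -1.2]
position: [531.9, 132.9, 72.3]
contact_force: [-0.3, 0.5, -0.5]
```

```bash
python3 -m pendant '[[0.0005,0,0.001,0,0,0,0.03],[0,0,0,0,0,0,0.03]]' | grep -E 'posi|cont'; for i in 1 2 3; do python3 -m pendant '[[0,0,0.001,0,0,0,0.03],[0,0,0,0,0,0,0.03]]' | grep -E 'posi|cont'; done
```

```text
position: [532.1, 132.5, 71.4]
contact_force: [0.3, 0.1, -1.4]
position: [532.1, 132.5, 70.4]
contact_force: [0.2, -0.3, -1.5]
position: [532.3, 132.6, 69.8]
contact_force: [-0.1, -0.3, 1.6]
position: [532.5, 132.6, 69.2]
contact_force: [-1.0, -0.4, 4.4]
```

```bash
python3 -c "
from h import *
s=arm.read_state();print(s['wrist_torque'])"; python3 -m pendant '[[0,0.001,0,0,0,0,0.03],[0,0,0,0,0,0,0.03]]' | grep -E 'posi|cont'; python3 -m pendant '[[0,0.001,0,0,0,0,0.03],[0,0,0,0,0,0,0.03]]' | grep -E 'posi|cont';python3 -c "
from h import *
s=arm.read_state();print(s['wrist_torque'])"
```

```text
[-0.24656503  0.30899938 -0.02444748]
position: [532.2, 132.6, 69.3]
contact_force: [1.1, -0.9, 3.5]
position: [531.4, 132.8, 69.2]
contact_force: [1.7, -0.3, 4.8]
[-0.16126775 -0.65017708  0.00964149]
```

Contact came about 2 mm onto the stud tip, so the foot is at the chamfer and slightly off. I'll probe gently along tool x under light contact.

```bash
python3 -m pendant '[[0,-0.001,0,0,0,0,0.03],[0,0,0,0,0,0,0.03]]' | grep -E 'posi|cont'; for i in 1 2 ; do python3 -m pendant '[[0.001,0,0,0,0,0,0.03],[0,0,0,0,0,0,0.03]]' | grep -E 'posi|cont'; done
```

```text
position: [531.4, 132.6, 69.0]
contact_force: [1.1, -1.3, 5.3]
position: [530.7, 131.0, 67.9]
contact_force: [1.1, -2.3, 1.0]
position: [530.6, 130.1, 67.6]
contact_force: [0.9, -0.7, -2.3]
```

It dropped in: the vertical force vanished at y≈130.1. Continuing down.

```bash
for i in 1 2 3; do python3 -m pendant '[[0,0,0.001,0,0,0,0.03],[0,0,0,0,0,0,0.03]]' | grep -E 'posi|cont'; done
```

```text
position: [531.1, 130.2, 67.0]
contact_force: [0.7, -0.4, -1.2]
position: [531.4, 130.2, 66.3]
contact_force: [-0.2, -1.4, -1.5]
position: [531.6, 130.2, 65.4]
contact_force: [1.0, -2.6, -1.0]
```

```bash
python3 -m pendant '[[0.0008,0,0.001,0,0,0,0.03],[0,0,0,0,0,0,0.03]]' | grep -E 'posi|cont'; for i in 1 2; do python3 -m pendant '[[0,0,0.0015,0,0,0,0.03],[0,0,0,0,0,0,0.03]]' | grep -E 'posi|cont'; done
```

```text
position: [531.7, 129.8, 64.3]
contact_force: [-0.5, -0.9, -1.2]
position: [531.7, 129.8, 62.8]
contact_force: [0.4, -0.6, -0.9]
position: [531.6, 129.7, 61.3]
contact_force: [-1.1, -0.0, -1.6]
```

```bash
for i in 1 2 3; do python3 -m pendant '[[0,0,0.001,0,0,0,0.03],[0,0,0,0,0,0,0.03]]' | grep -E 'clock|posi|cont'; done
```

```text
clock: 21.05
position: [531.7, 129.7, 60.4]
contact_force: [0.1, -0.7, -1.5]
clock: 21.25
position: [531.6, 129.6, 59.4]
contact_force: [0.5, -0.4, -0.9]
clock: 21.45
position: [531.7, 129.6, 58.4]
contact_force: [0.4, -0.1, -1.6]
```

```bash
for i in 1 2 3; do python3 -m pendant '[[0,0,0.0007,0,0,0,0.03],[0,0,0,0,0,0,0.03]]' | grep -E 'posi|cont'; done
```

```text
position: [531.7, 129.7, 57.8]
contact_force: [-0.4, 0.7, -0.7]
position: [531.8, 129.7, 57.8]
contact_force: [-2.5, -0.9, 4.4]
position: [531.8, 129.7, 57.7]
contact_force: [-3.5, -0.3, 8.0]
```

Home: a firm stop at TCP z 57.8, exactly the expected seating height. Relieve, release and raise.

```bash
python3 -m pendant '[[0,0,-0.001,0,0,0,0.03],[0,0,0,0,0,0,0.045],[0,0,0,0,0,0,0.055],[0,0,0,0,0,0,0.058],[0,0,0,0,0,0,0.058],[0,0,0,0,0,0,0.058]]'; python3 -m pendant '[[0,0,-0.010,0,0,0,0.058],[0,0,-0.02,0,0,0,0.058],[0,0,-0.035,0,0,0,0.058],[-0.02,0,-0.035,0,0,0,0.058],[-0.03,0,-0.03,0,0,0,0.058],[-0.02,0,-0.01,0,0,0,0.058],[0,0,0,0,0,0,0.058],[0,0,0,0,0,0,0.058]]'; python3 - <<'E'
from h import *
import pickle
c=cam('wrist');s=cam('scene');d=cam('side');pickle.dump((c,s,d),open('f.pkl','wb'))
z=lambda a,x,y:cv2.resize(a['image'][y:y+105,x:x+140,::-1],(400,300),interpolation=cv2.INTER_CUBIC)
cv2.imwrite('pics/f.png',np.vstack([np.hstack([z(s,245,225),z(d,210,215)]),np.hstack([cv2.resize(c['image'][:,:,::-1],(400,300)),z(s,140,170)])]))
E
```

```text
clock: 22.65
position: [531.8, 129.6, 57.3]
ee_rot: [0.769, -0.639, -0.0, 0.0]
contact_force: [1.1, 0.4, -0.4]
gripper_width: 58.3
grasp_force: 0.0
clock: 23.45
position: [518.4, 198.4, 197.7]
ee_rot: [0.769, -0.639, -0.0, -0.0]
contact_force: [0.2, -0.5, -0.8]
gripper_width: 58.2
grasp_force: 0.0
```

View pics/f.png

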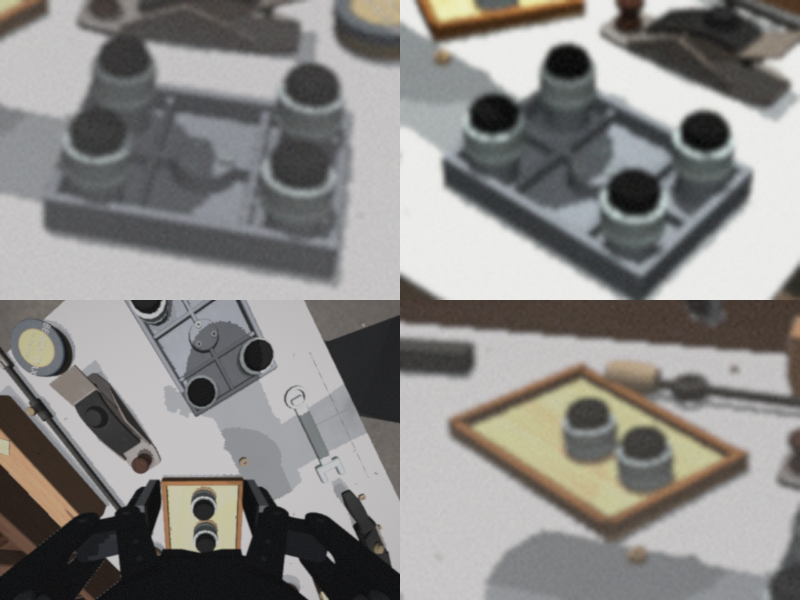

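The new foot sits upright on its boss, level with its neighbours, at about (124,70) in the scene crop and (567,85) in the side crop. The other two feet stand in the tray and the bystanders haven't moved. Handing in.

```bash
python3 -c "
from bench import arm
print(arm.job_done())"
```

```text
the job is handed in; nothing more can be done
None
```

The job is handed in: pressed left to right to about 5 mm, the spare feet read medium (10.6 N), hard (16.5 N) and soft (6 N), and the left, medium one is fitted rubber up and fully home on the stud, with the other two standing in the tray.

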